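Start a glaze mill jar's lid in its thread and close it

ROBOT

A 6-joint arm with a two-finger parallel gripper is mounted at the origin on the work surface. World frame = base frame: x ahead of the robot, y to its left, z up, the work surface at z = 0. Lengths are in m, angles in rad, forces in N, time in s.
With the tool pointing down it reaches from about 0.35 to 1 m from the base axis. Payload 7.1 kg.
Tool frame: the origin (TCP) lies midway between the tips of the shut fingers; the grasp point (between the pads) lies 19 mm behind it; z points along the fingers, y is the line along which they close (so a half turn about z gives the same grasp; the last joint's range is limited). The gripper opens to 85 mm and grips with 20 to 120 N. Pads are 22 mm wide; open, the fingers measure 114 mm over their backs; the gripper's body (76 mm by 85 mm) begins 54 mm behind the grasp point. The pads swing forward as they close: fully open they stand 13 mm farther back than shut.
Start: joints at [1.242, 0.423, 1.63, -0, 1.089, -0.019], TCP at [0.191, 0.595, 0.231] pointing down, gripper open.
Joint ranges: [-3, 3], [-0.9, 2.11], [0.09, 2.58], [-1.31, 4.45], [0.11, 2.69], [-2.54, 2.54]. Speed limits (rad/s): [2.39, 2.39, 3.01, 3.14, 3.14, 3.14].

INTERFACE

Orientations are given as [roll, pitch, yaw] about the fixed x, y, z axes, in that order (R = Rz(yaw) Ry(pitch) Rx(roll)).
In Python, from bench import sense, camera, camera_model, hand_in, masks_of gives the robot as it stands. The module is installed in compiled form; this text tells all that it offers.
- The arm moves only by the tool jog_arm, never from a script. Its argument "targets" is one flat list of numbers, 7 for each row, row after row: the shift along the tool's x, y, z in cm, then the turn, a rotation vector about the tool's x, y, z in degrees, then the finger opening in cm, from 0 to 8.54. A call has 1 to 20 rows; each row shifts and turns the commanded pose from where the row before left it, along the tool's axes as they then stand; what a row does not reach is not made up. A row lasts 1/10 s, in which the tool goes at most 50 mm and 8.59 degrees, less where a joint would pass 70% of its speed; a pose out of reach is approached as far as the arm can. A call is refused whole if a number of a shift passes 5 or a number of a turn 8.59, either way. A call with a gripper value outside its range is refused whole. The fingers move at their own pace and stop on an object; "newtons" is the grip in N (left out, the last holds). Time passes only in rows, so rows that do not move let the fingers close. It gives the time, the measured TCP pose, the force, the opening and the grip force at its end, in the units of the state.
- sense(): the state, without advancing time (a new reading comes with each control period).
- camera(name): name is "side" or "top"; returns the picture (480x640x3 uint8, red, green, blue); there is no depth.
- camera_model(name): a dict with "camera_matrix" (3x3 intrinsics, pixels), "R" (3x3) and "t" (3): a world point X has camera coordinates R X + t. Camera axes: x right, y down, z forward; pixel columns grow to the right and rows downward; lengths in m; the calibration is good to about 2 mm. A picture is of the moment at which its call begins. camera_model takes no time and is no camera call.
- hand_in(): hands the job in; it is judged then, once.
Trained networks look in the newest picture that a camera, given by its name, has taken for a name from the list of things; names that differ only in an ending like _2 or _b are one class to them, and where a whole thing is asked for, a point or a joint stands for the part that bears it (a point fixed in the world has none). Each returns a list of dicts, best first, with "confidence" (0 to 1); they miss things now and then, are a little off and sometimes report something else, mostly with a low value. They report only what shows in the picture. A call takes as long as a camera call.
- masks_of(camera, target): "mask" (480x640 bool, what is visible of it) and "rect" ([left, top, right, bottom] in pixels, round what is visible of it).
The state is a dict: "t": time; "q": joint angles; "joint_velocities": joint speeds; "effort": joint torques, N m; "tcp_pos": TCP position; "tcp_rot": TCP orientation; "ft_force": force on the tool from outside, world axes, zero at the start; "torque": the same for the moment, N m; "width": opening from 0.0 (shut) to 1.0 (fully open); "gripper_force": force on a finger pad.
Only numpy, scipy, OpenCV 4.12 (cv2) and the standard library are available. Lean on these libraries where they do the work, as an engineer would, in place of code of your own. Each camera call takes 0.05 s, during which the arm holds its last target. There are 200 camera calls.

TASK

The blue lid of the white glaze mill jar has only been set loosely on top of its thread. Without lifting it off, turn it backward (anticlockwise from above) until it drops a step into the thread, then turn it forward (clockwise) until it is fully home, and let go. Leave the yellow lid on the brown jar as it is.

Things in the scene. Friction and masses are not known exactly. Their poses are not given: they have to be found in the camera images.
- blue_lid_grip (a point): Blue lid, loose, 400 g (sizes in mm). Point: centre of its upright grip bar, 50 long (x) x 16 thick (y) x 50 tall; z up, x to the bar end with a white stripe. Below: disc 60 wide, 6 thick, underside 31 below the point, with 3 lugs (10 wide, 4 thick, to radius 39; one on +x). Starts with stripe 32 to 56 deg clockwise of the green mark. In fingers 20 apart it sinks by itself; held tight, lower it.
- white_jar: White porcelain mill jar, 112 mm wide, in a grey holder 144 wide fixed to the bench (cannot turn). Origin: centre of its underside, at bench height; z up its axis, x to the green mark on the rim. Rim 115 high. The lid's grip point is 141 above the origin at the start, 131 after the drop, about 127 when home.
- white_jar_thread (a point): Centre of the jar's mouth (85 wide) at the flat tops of its 3 thread ribs, 110 above the bench; axes as the jar. Lugs lie on the ribs. Stripe within 15 deg of the green mark: lugs meet the gaps, lid drops 10. Then clockwise under the ribs it sinks 4 more to a stop, stripe 75 deg clockwise of green, at the red mark. Stops also block it 15 deg past green. 2-3 mm side play.
- yellow_lid_grip (a point): Yellow lid, same sizes as the blue one, loose on the same thread of a brown terracotta jar in its own holder: leave alone. Point: centre of its grip bar, 141 above the bench. The two jars may stand either way round, at least 180 apart.

How it is judged:
On the way:
1. the blue lid, turned back to about the green mark, has dropped into the white jar's thread (z of blue_lid_grip in the frame of white_jar below 0.1345 m and angle between the x axis of blue_lid_grip and the x axis of white_jar, either way round below 0.44 rad), for 0.1 s.
At the end, for the whole second after the job is handed in: The blue lid sits in the white jar's thread, turned forward to within about 10 degrees of its stop (at least 64 degrees clockwise of the green mark), its grip point less than 129.5 mm above the bench and within 10 mm of the jar's axis, upright within 7 degrees, at rest and released (angle between the x axis of blue_lid_grip and the x axis of white_jar, either way round above 1.12 rad and z of blue_lid_grip in the frame of white_jar below 0.1295 m and horizontal distance between blue_lid_grip and white_jar below 0.01 m and angle between blue_lid_grip's own z axis and vertical below 0.12 rad and linear speed of blue_lid below 0.02 m/s); the robot touches nothing.
It fails at once if the blue lid was lifted off the jar (raised by more than 15 mm) (z of blue_lid_grip in the frame of white_jar above 0.156 m).
It fails at once if the yellow lid was disturbed (its grip point moved by more than 8 mm) (distance of yellow_lid_grip from where it was at the start of the episode above 0.008 m).
It also fails if it takes over 45 s, if anything falls off the work surface, if the arm or the gripper's body presses on something with over 40 N, if the wrist force passes 120 N, or if a joint passes its speed limit or range.

## Working session

There is one attempt and no reset: what is moved stays moved. The work goes in short steps, Python scripts to look and compute and a tool call to move; the robot and the scene stay as the last step left them, time stands still between calls to the robot, and variables do not carry over. Pictures are saved under pics/ and viewed, at most 10 in all, crops included, and the job is handed in when it is done.

Besides the shell and the picture viewer there is one more tool, called after "Call:" by a JSON object that holds its "name" and its "arguments", one argument or row to a line. jog_arm: Moves the arm, as the interface text tells. Its arguments: {"type":"object","properties":{"targets":{"type":"array"},"newtons":{"type":"number"}},"required":["targets"]}

```bash
mkdir -p pics; python3 - <<'E'
from bench import *
import cv2
s=sense();print(s['t'],s['tcp_pos'],s['tcp_rot'],s['width'])
for n in("top","side"):
    im=camera(n);cv2.imwrite(f"pics/{n}0.png",im[:,:,::-1])
    m=camera_model(n);print(n,m)
    for t in("blue_lid_grip","white_jar","yellow_lid_grip"):
        print(t,[(round(r["confidence"],2),r["rect"]) for r in masks_of(n,t)][:2])
E
```

```text
0.0 [0.19032339 0.59469413 0.2304968 ] [-3.13994236e+00  1.49596969e-07  2.83184591e+00] 0.9997803681334473
top {'camera_matrix': array([[455.69548471,   0.        , 322.21935031],
       [  0.        , 455.69548471, 244.30657978],
       [  0.        ,   0.        ,   1.        ]]), 'R': array([[ 0.01646353, -0.99969346, -0.01849171],
       [-0.98525328, -0.01307002, -0.17060232],
       [ 0.17030834,  0.02102774, -0.98516643]]), 't': array([0.00266153, 0.56509227, 0.67037523])}
blue_lid_grip [(0.81, [151.6, 185.5, 201.6, 233.2])]
white_jar [(0.82, [141.7, 175.4, 239.5, 269.4])]
yellow_lid_grip [(0.92, [428.1, 224.7, 475.6, 271.5]), (0.42, [142.7, 177.1, 238.7, 267.1])]
side {'camera_matrix': array([[434.23787986,   0.        , 319.30129602],
       [  0.        , 434.23787986, 236.38803566],
       [  0.        ,   0.        ,   1.        ]]), 'R': array([[-0.95913735, -0.28287133,  0.0062742 ],
       [-0.17415824,  0.57275501, -0.80101224],
       [ 0.22298982, -0.76937346, -0.59861509]]), 't': array([0.5161716 , 0.17670863, 0.69217312])}
blue_lid_grip [(0.63, [201.0, 287.9, 250.7, 342.4])]
white_jar [(0.8, [187.7, 294.1, 288.2, 413.3])]
yellow_lid_grip [(0.63, [322.3, 154.9, 356.4, 192.9])]
```

```bash
python3 - <<'E'
import cv2,numpy as np
a=cv2.imread("pics/top0.png")[160:290,120:260];b=cv2.imread("pics/side0.png")[270:420,170:310]
a=cv2.resize(a,(560,520),interpolation=2);cv2.imwrite("pics/a.png",a)
b=cv2.resize(b,(560,600),interpolation=2);cv2.imwrite("pics/b.png",b)
E
```

```text
(no output)
```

View pics/top0.png

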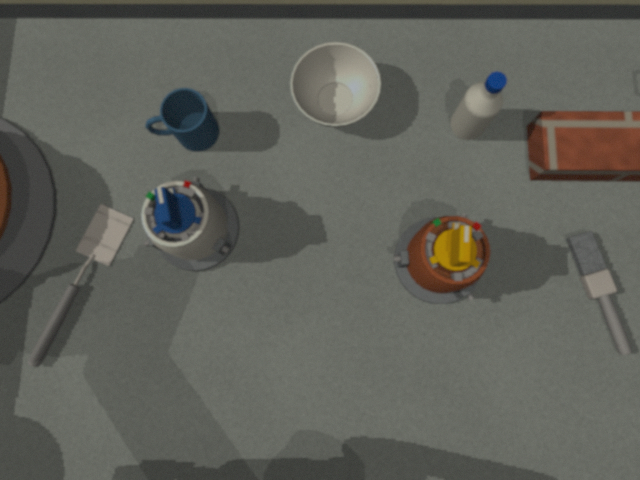

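View pics/a.png

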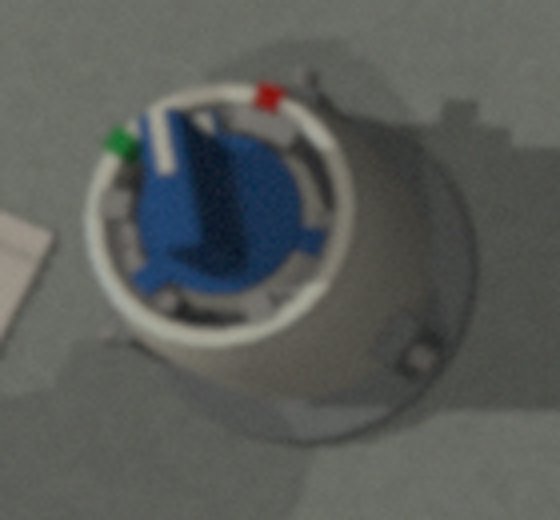

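View pics/b.png

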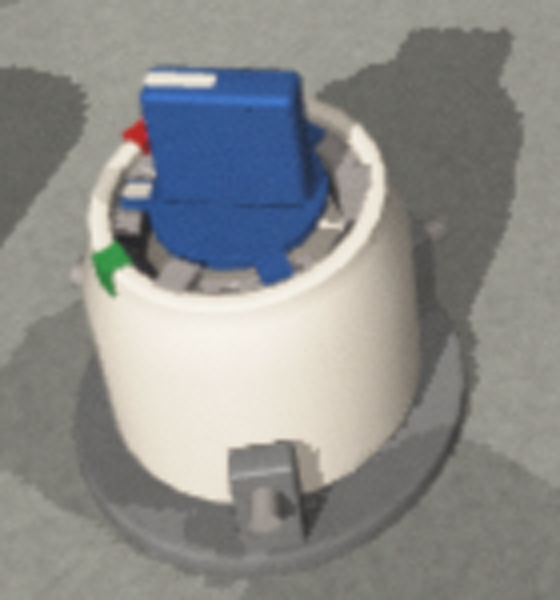

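```bash
cat > h.py <<'E'
import numpy as np,cv2
from bench import *
M={n:camera_model(n) for n in("top","side")}
def ray(n,u,v,z):
    m=M[n];c=-m["R"].T@m["t"];d=m["R"].T@np.linalg.inv(m["camera_matrix"])@[u,v,1]
    return c+d*(z-c[2])/d[2]
def proj(n,X):
    m=M[n];X=np.atleast_2d(X);return cv2.projectPoints(X,cv2.Rodrigues(m["R"])[0],m["t"],m["camera_matrix"],None)[0][:,0]
def overlay(n,im,c,yaw,gz,jar,jyaw,out,box,k=5):
    x0,y0,x1,y1=box;a=cv2.resize(np.ascontiguousarray(im[y0:y1,x0:x1,::-1]),None,fx=k,fy=k,interpolation=2)
    def poly(P,col,cl=True):
        p=(proj(n,P)-[x0,y0]+.5)*k;cv2.polylines(a,[np.int32(p)],cl,col,1)
    ex=np.array([np.cos(yaw),np.sin(yaw),0]);ey=np.array([-ex[1],ex[0],0]);c=np.array([c[0],c[1],gz])
    for z in(.025,-.025):poly([c+ex*s*.025+ey*t*.008+[0,0,z] for s,t in((1,1),(1,-1),(-1,-1),(-1,1))],(0,255,255))
    th=np.linspace(0,2*np.pi,60)
    poly([[jar[0]+.056*np.cos(t),jar[1]+.056*np.sin(t),.115] for t in th],(255,0,255))
    for i in range(3):
        t=yaw+i*2*np.pi/3;r=np.array([np.cos(t),np.sin(t),0]);q=np.array([-r[1],r[0],0])
        poly([c+r*.03+q*.005-[0,0,.027],c+r*.039+q*.005-[0,0,.027],c+r*.039-q*.005-[0,0,.027],c+r*.03-q*.005-[0,0,.027]],(0,255,0))
    poly([[*jar,.115],[jar[0]+.056*np.cos(jyaw),jar[1]+.056*np.sin(jyaw),.115]],(0,255,0),False)
    return cv2.imwrite(out,a)
E
python3 - <<'E'
from h import *
f=lambda x,y:(120+x/4-.4,160+y/4-.4)
j=ray("top",*f(221,214),.115);g=ray("top",*f(121,143),.115);r=ray("top",*f(267,97),.115)
A=lambda p,c:np.arctan2(p[1]-c[1],p[0]-c[0])
print(j,np.degrees(A(g,j)),np.degrees(A(r,j)),np.hypot(*(g-j)[:2]),np.hypot(*(r-j)[:2]))
L=[ray("top",*f(*p),.114) for p in((205,122),(312,240),(150,278))];c=np.mean(L,0)
print(c,[np.degrees(A(p,c)) for p in L],[np.hypot(*(p-c)[:2]) for p in L])
g2=ray("side",170+112/4,270+258/4,.115);print(g2,g)
yaw=A(L[0],c)
top=cv2.imread("pics/top0.png")[:,:,::-1];side=cv2.imread("pics/side0.png")[:,:,::-1]
overlay("top",top,c,yaw,.141,j[:2],A(g,j),"pics/oa.png",(130,160,240,270))
overlay("side",side,c,yaw,.141,j[:2],A(g,j),"pics/ob.png",(180,270,290,370))
b=np.hstack([cv2.resize(cv2.imread("pics/oa.png"),(400,400)),cv2.resize(cv2.imread("pics/ob.png"),(400,400))]);cv2.imwrite("pics/o.png",b)
E
```

```text
[0.59676642 0.22498361 0.115     ] 55.90904905480061 -17.329467686973743 0.04690562635686505 0.046495315688235894
[0.59742125 0.22489011 0.114     ] [np.float64(14.529702434220516), np.float64(-106.15812641610812), np.float64(134.88174631281797)] [np.float64(0.03537908640706621), np.float64(0.034893056264750824), np.float64(0.0347727125869057)]
[0.62444173 0.26313915 0.115     ] [0.62305741 0.26382846 0.115     ]
```

View pics/o.png

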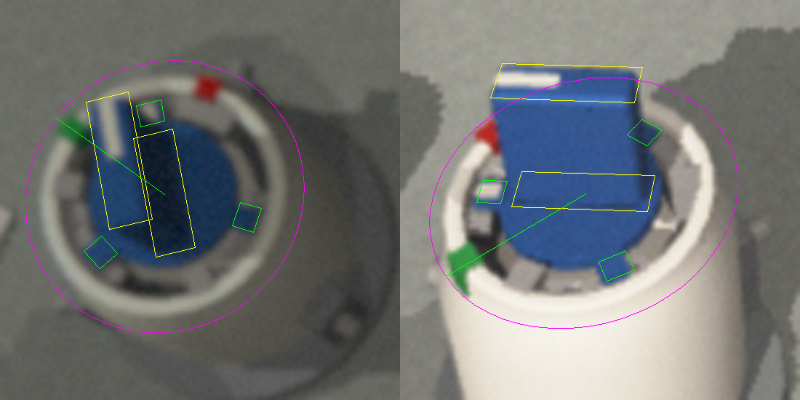

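Call:
{"name": "jog_arm", "arguments": {
  "targets": [-2.5,-1.14,0,0,0,0,3.6,-2.5,-1.14,0,0,0,0,3.6,-2.5,-1.14,0,0,0,0,3.6,-2.5,-1.14,0,0,0,0,3.6,-2.5,-1.14,0,0,0,0,3.6,-2.5,-1.14,0,0,0,0,3.6,-2.5,-1.14,0,0,0,0,3.6,-2.5,-1.14,0,0,0,0,3.6,-2.5,-1.14,0,0,0,0,3.6,-2.5,-1.14,0,0,0,0,3.6,-2.5,-1.14,0,0,0,0,3.6,-2.5,-1.14,0,0,0,0,3.6,-2.5,-1.14,0,0,0,0,3.6,-2.5,-1.14,0,0,0,0,3.6,-2.5,-1.14,0,0,0,0,3.6,-2.5,-1.14,0,0,0,0,3.6,-2.5,-1.14,0,0,0,0,3.6,-2.5,-1.14,0,0,0,0,3.6,-2.5,-1.14,0,0,0,0,3.6,-2.5,-1.14,0,0,0,0,3.6],
  "newtons": 30
}}

```text
t: 2.4
tcp_pos: [0.5979, 0.2248, 0.2313]
tcp_rot: [3.142, -0.0, 2.832]
ft_force: [0.5, -0.0, 0.2]
width: 0.424
gripper_force: 0.0
```

Call:
{"name": "jog_arm", "arguments": {
  "targets": [0,0,0,0,0,-6.45,3.6,0,0,0,0,0,-6.45,3.6,0,0,0,0,0,-6.45,3.6,0,0,0,0,0,-6.45,3.6,0,0,0,0,0,-6.45,3.6,0,0,0,0,0,0,3.6,0,0,0,0,0,0,3.6]
}}

```text
t: 3.1
tcp_pos: [0.5972, 0.2257, 0.2313]
tcp_rot: [3.142, 0.0, -2.892]
ft_force: [0.3, -0.2, 0.5]
width: 0.42
gripper_force: 0.0
```

Call:
{"name": "jog_arm", "arguments": {
  "targets": [0,0,1.3,0,0,0,3.6,0,0,1.3,0,0,0,3.6,0,0,1.3,0,0,0,3.6,0,0,1.3,0,0,0,3.6,0,0,1.3,0,0,0,3.6,0,0,1.2,0,0,0,3.6,0,0,1.2,0,0,0,3.6,0,0,1.2,0,0,0,3.6,0,0,0,0,0,0,3.6]
}}

```text
t: 4.0
tcp_pos: [0.5961, 0.2252, 0.1282]
tcp_rot: [-3.141, -0.003, -2.889]
ft_force: [0.3, -0.7, 1.0]
width: 0.422
gripper_force: 0.0
```

```bash
python3 - <<'E'
from h import *
s=sense();print(s['tcp_pos'],s['ft_force'])
a=cv2.resize(camera("top")[150:280,110:250],(430,400),interpolation=2);b=cv2.resize(camera("side")[230:380,170:300],(347,400),interpolation=2)
cv2.imwrite("pics/g1.png",np.hstack([a,b])[:,:,::-1])
E
```

```text
[0.59606252 0.22524888 0.12821529] [ 0.33324984 -0.67710061  0.97829273]
```

View pics/g1.png

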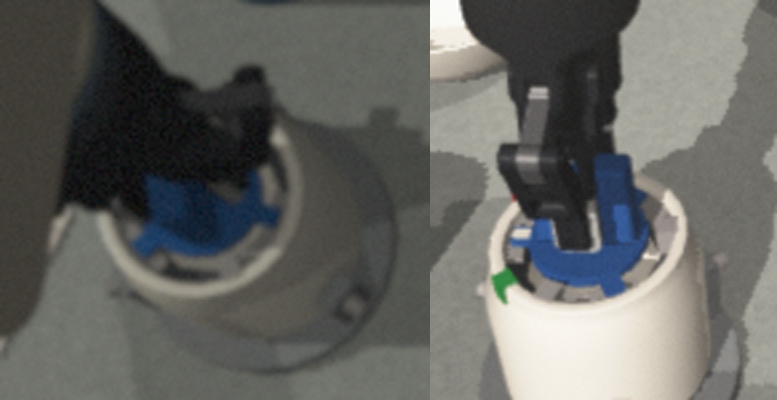

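Call:
{"name": "jog_arm", "arguments": {
  "targets": [0.1,0,0,0,0,0,2.0,0,0,0,0,0,0,2.0,0,0,0,0,0,0,2.0,0,0,0,0,0,0,2.0],
  "newtons": 20
}}

```text
t: 4.5
tcp_pos: [0.5964, 0.2255, 0.1308]
tcp_rot: [3.142, 0.001, -2.889]
ft_force: [-0.4, -0.7, -0.4]
width: 0.233
gripper_force: 0.0
```

Call:
{"name": "jog_arm", "arguments": {
  "targets": [0,0,0,0,0,-5,2.0,0,0,0,0,0,-5,2.0,0,0,0,0,0,-5,2.0,0,0,0,0,0,-5,2.0,0,0,0,0,0,-5,2.0,0,0,0,0,0,-5,2.0,0,0,0,0,0,-5,2.0,0,0,0,0,0,-5,2.0,0,0,0,0,0,-5,2.0,0,0,0,0,0,0,2.0,0,0,0,0,0,0,2.0]
}}

```text
t: 5.6
tcp_pos: [0.5963, 0.2254, 0.1305]
tcp_rot: [-3.141, 0.0, -2.105]
ft_force: [0.1, -0.7, -0.2]
width: 0.237
gripper_force: 0.0
```

```bash
python3 - <<'E'
from h import *
s=sense();print(s['tcp_pos'],s['ft_force'],s['torque'])
a=cv2.resize(camera("top")[150:280,110:250],(430,400),interpolation=2);b=cv2.resize(camera("side")[230:380,170:300],(347,400),interpolation=2)
cv2.imwrite("pics/g2.png",np.hstack([a,b])[:,:,::-1])
E
```

```text
[0.59627349 0.22543535 0.1304548 ] [ 0.11958077 -0.70610469 -0.18529251] [ 0.01871894 -0.01926813 -0.04247634]
```

View pics/g2.png

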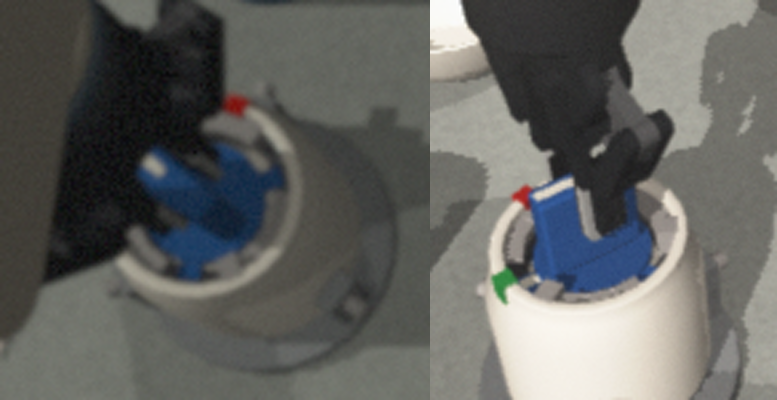

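```bash
python3 - <<'E'
from h import *
im=cv2.imread("pics/g2.png");f=lambda x,y:(170+(x-430)*130/347,230+y*150/400)
c=np.array([.5967,.225])
for z in(.166,.156):
    a=ray("side",*f(575,178),z)[:2];b=ray("side",*f(533,197),z)[:2];m=(a+b)/2
    print(z,np.hypot(*(a-b)),m-c,np.hypot(*(m-c)),np.degrees(np.arctan2(*(m-c)[::-1])),np.degrees(np.arctan2(*(b-a)[::-1]))-90)
E
```

```text
0.166 0.021177814835891852 [0.00334871 0.01943509] 0.019721473364712607 80.22379759276751 -37.5979893052799
0.156 0.021725537030747286 [0.00925948 0.01082519] 0.014245095226803398 49.45748689710624 -37.59798930528019
```

```bash
python3 - <<'E'
from h import *
im=camera("side");y=np.radians(52.4)
o=[]
for i,z in enumerate((.141,.131)):
    overlay("side",im,(.5967,.225),y,z,(.597,.2248),np.radians(56.8),f"pics/t{i}.png",(180,270,270,360),4);o.append(cv2.imread(f"pics/t{i}.png"))
cv2.imwrite("pics/g3.png",np.hstack(o))
E
```

```text
(no output)
```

View pics/g3.png

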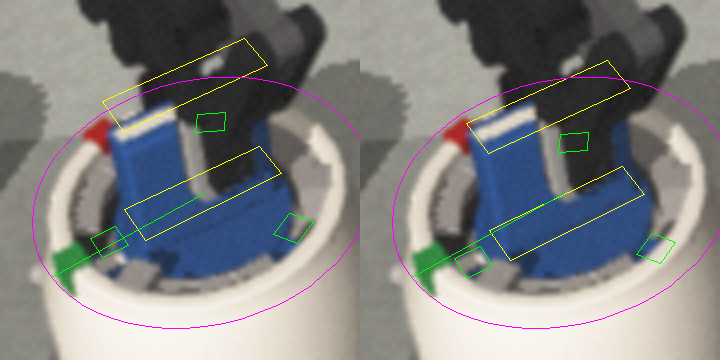

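Call:
{"name": "jog_arm", "arguments": {
  "targets": [0,0,0.5,0,0,0,2.0,0,0,0.5,0,0,0,2.0,0,0,0,0,0,5,2.0,0,0,0,0,0,5,2.0,0,0,0,0,0,5,2.0,0,0,0,0,0,5,2.0,0,0,0,0,0,5,2.0,0,0,0,0,0,5,2.0,0,0,0,0,0,5,2.0,0,0,0,0,0,5,2.0,0,0,0,0,0,5,2.0,0,0,0,0,0,5,2.0,0,0,0,0,0,5,2.0,0,0,0,0,0,5,2.0,0,0,0,0,0,5,2.0,0,0,0,0,0,5,2.0,0,0,0,0,0,5,2.0,0,0,0,0,0,0,2.0]
}}

```text
t: 7.55
tcp_pos: [0.5958, 0.2253, 0.1196]
tcp_rot: [-3.141, -0.001, 2.87]
ft_force: [0.0, -0.4, -0.9]
width: 0.233
gripper_force: 0.1
```

```bash
python3 - <<'E'
from h import *
s=sense();print(s['tcp_pos'],s['tcp_rot'],s['ft_force'],s['torque'],s['width'],s['q'])
E
```

```text
[0.5958081  0.22527845 0.11958578] [-3.14093210e+00 -9.07141186e-04  2.87009869e+00] [ 0.01078048 -0.38796546 -0.92826921] [-0.01676452  0.00389858  0.01004915] 0.23314637166217594 [ 3.42815581e-01  5.77179313e-01  1.66915513e+00 -2.16584942e-05
  8.96380238e-01 -9.56473546e-01]
```

Tool is at 164.4° (stop is near 161.8°); no load yet. Continue in small steps to the stop.

Call:
{"name": "jog_arm", "arguments": {
  "targets": [0,0,0,0,0,3,2.0,0,0,0,0,0,3,2.0,0,0,0,0,0,2,2.0,0,0,0,0,0,0,2.0]
}}

```text
t: 7.95
tcp_pos: [0.596, 0.2253, 0.1199]
tcp_rot: [-3.141, -0.0, 2.733]
ft_force: [-0.4, -0.7, -0.0]
width: 0.239
gripper_force: 0.3
```

```bash
python3 - <<'E'
from h import *
s=sense();print(s['tcp_rot'],s['ft_force'],s['torque'])
E
```

```text
[-3.14116747e+00 -4.64601916e-04  2.73312053e+00] [-0.3648117  -0.65326356 -0.02242661] [-0.01224894 -0.0027895  -0.04259968]
```

Call:
{"name": "jog_arm", "arguments": {
  "targets": [0,0,0,0,0,2,2.0,0,0,0,0,0,2,2.0,0,0,0,0,0,0,2.0]
}}

```text
t: 8.25
tcp_pos: [0.5962, 0.2253, 0.12]
tcp_rot: [-3.141, 0.0, 2.664]
ft_force: [1.2, -0.8, -3.0]
width: 0.238
gripper_force: 7.8
```

```bash
python3 - <<'E'
from h import *
s=sense();print(s['tcp_rot'],s['ft_force'],s['torque'],s['gripper_force'])
im=camera("side");o=[]
for i,z in enumerate((.131,.127)):
    overlay("side",im,(.5967,.225),np.radians(-18.2),z,(.597,.2248),np.radians(56.8),f"pics/t{i}.png",(180,270,270,360),4);o.append(cv2.imread(f"pics/t{i}.png"))
cv2.imwrite("pics/g4.png",np.hstack(o))
E
```

```text
[-3.14128258e+00  1.14408865e-04  2.66405126e+00] [ 1.1588359  -0.76054763 -2.98392176] [ 0.00896352 -0.14436464  0.25932423] 7.7802214957773685
```

View pics/g4.png

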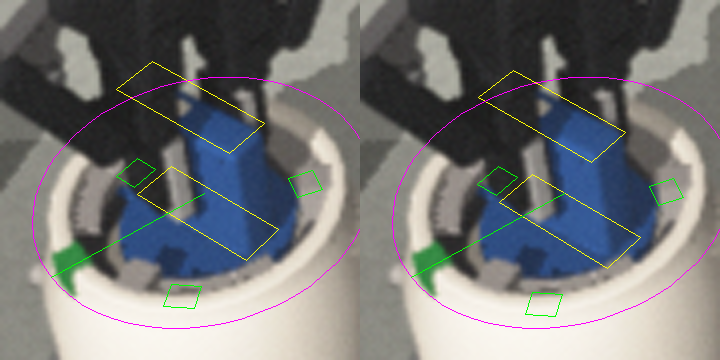

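Stop reached (torque and pad force rise, height matches 127 mm). Back off slightly, open and retreat.

Call:
{"name": "jog_arm", "arguments": {
  "targets": [0,0,0,0,0,-3,2.4,0,0,0,0,0,-2,3.0,0,0,0,0,0,0,3.2,0,0,0,0,0,0,3.2,0,0,-0.6,0,0,0,3.2,0,0,-1.5,0,0,0,3.2,0,0,-2,0,0,0,3.2,0,0,-2.5,0,0,0,3.2,0,0,-2.5,0,0,0,3.2,0,0,-2.5,0,0,0,3.2,2.5,0,0,0,0,0,3.2,2.5,0,0,0,0,0,3.2,2.5,0,0,0,0,0,3.2,2.5,0,0,0,0,0,3.2,2.5,0,0,0,0,0,3.2,0,0,0,0,0,0,3.2]
}}

```text
t: 9.9
tcp_pos: [0.4785, 0.274, 0.2376]
tcp_rot: [3.141, -0.0, 2.751]
ft_force: [-0.3, -0.5, 0.0]
width: 0.374
gripper_force: 0.0
```

```bash
python3 - <<'E'
from h import *
im=camera("side");it=camera("top")
overlay("side",im,(.5967,.225),np.radians(-18.2),.127,(.597,.2248),np.radians(56.8),"pics/t0.png",(180,270,280,370),4)
overlay("top",it,(.5967,.225),np.radians(-18.2),.127,(.597,.2248),np.radians(56.8),"pics/t1.png",(130,165,230,265),4)
cv2.imwrite("pics/g5.png",np.hstack([cv2.imread("pics/t0.png"),cv2.imread("pics/t1.png")]))
E
```

```text
(no output)
```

View pics/g5.png

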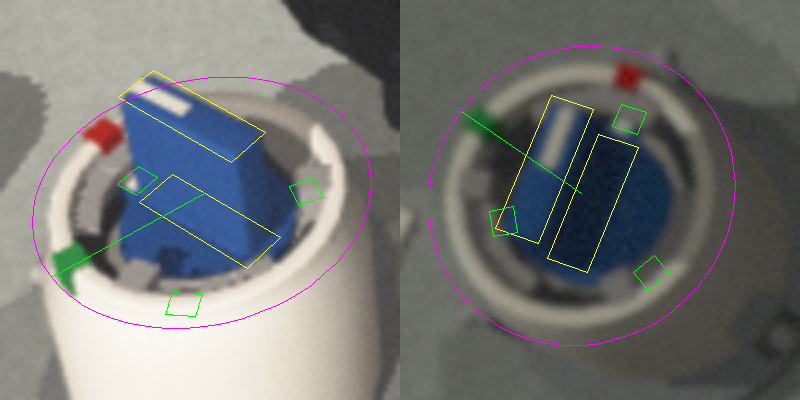

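The lid matches the home pose in both views: the stripe points to the red mark, the height is about 127 mm, and the gripper is clear.

```bash
python3 -c "from bench import *;print(hand_in())"
```

```text
the job is handed in; nothing more can be done
None
```

The blue lid was turned back until it dropped, turned forward to its stop at the red mark, and released. The yellow lid was not touched, and the job is handed in; no verdict was returned.

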